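# Snap a test weight onto the ring of a load cell

### The arm

A 6-joint arm with a two-finger parallel gripper is mounted at the origin on the work surface; the furniture and walls round the work are solid. World frame = base frame: x ahead of the robot, y to its left, z up, the work surface at z = 0. Lengths are in m, angles in rad, forces in N, time in s.
With the tool pointing down it reaches from about 0.35 to 0.875 m from the base axis. Payload 4.2 kg.
Tool frame: the origin (TCP) lies on the centre line of the jaws, within the pads' length; the fingertips stand 14 mm ahead of it and the grasp point (between the pads) lies 5 mm behind it (env.tip_extent is the distance from the TCP to the fingertips, in m); y points along the fingers, z is the direction in which the jaws open and shut, and the axes are right-handed (so a half turn about y gives the same grasp; the last joint's range is limited). The gripper opens to 85 mm and grips with 20 to 120 N. Pads are 22 mm wide; open, the fingers measure 114 mm over their backs; the gripper's body (76 mm by 85 mm) begins 54 mm behind the grasp point. The pads swing forward as they close: fully open they stand 13 mm farther back than shut.
Start: joints at [0.259, 0.385, 0.008, 0, -1.194, -0.259], TCP at [0.625, 0, 0.245] pointing down, gripper open.
Joint ranges: [-3.14, 3.14], [-1.21, 2.06], [-1.07, 1.41], [-3.16, 2.05], [-2.99, -0.16], [-3.1, 3.1]. Speed limits (rad/s): [2.79, 2.79, 3.14, 3.14, 3.14, 3.14].

### API

Orientations are given as a rotation vector (axis times angle).
In Python, from rig import sensors, optics, order, env gives the robot as it stands. The module is installed in compiled form; this text tells all that it offers.
- The arm moves only by the tool jog_arm, never from a script. Its argument "commands" is a list of rows, each a list of 5 numbers: the closure, from 0 (fully open) to 1 (shut), then the shift along the tool's x, y, z in mm, then the turn about the tool's y in rad. In form: [[gripper, x, y, z, twist], ...]. A call has 1 to 12 rows; each row shifts and turns the commanded pose from where the row before left it, along the tool's axes as they then stand; what a row does not reach is not made up. A row lasts 1/12 s, in which the tool goes at most 41.7 mm and 7.16 degrees, less where a joint would pass 70% of its speed; a pose out of reach is approached as far as the arm can. A call with a gripper value outside its range is refused whole. The fingers move at their own pace and stop on an object; "grip_force" is the grip in N (left out, the last holds). Time passes only in rows, so rows that do not move let the fingers close. It gives the time, the measured TCP pose, the force and the opening at its end, in the units of the state.
- sensors.observe(): the state, without advancing time (a new reading comes with each control period).
- optics.camera(name): name is "scene" or "top" or "wrist"; returns (picture, depth): 420x560x3 uint8, red, green, blue; 420x560 float32, m along the optical axis (not along the pixel's ray), 0 where there is no reading.
- optics.camera_model(name): a dict with "mtx" (3x3 intrinsics, pixels), "eye" and "orientation" of the camera in the world; the wrist camera has in their place "tool_from_camera" (4x4, takes a point from camera to tool coordinates, whose origin is the TCP and whose axes are the tool frame's). Camera axes: x right, y down, z forward; pixel columns grow to the right and rows downward; lengths in m; the calibration is good to about 2 mm. The wrist camera is an equidistant fisheye: a pixel r from the principal point sees the ray r / f radians off the axis. A picture is of the moment at which its call begins: read the wrist's pose just before it. camera_model takes no time and is no camera call.
- order.close_job(): hands the job in, once; it reports no verdict.
The state is a dict: "t": time; "joint_positions": joint angles; "qvel": joint speeds; "joint_torque": joint torques, N m; "ee_pos": TCP position; "ee_rot": TCP orientation; "force": force on the tool from outside, world axes, zero at the start; "wrist_torque": the same for the moment, N m; "grip_width": finger opening in m.
Only numpy, scipy, OpenCV 4.12 (cv2) and the standard library are available. Lean on these libraries where they do the work, as an engineer would, in place of code of your own. Each camera call takes 0.05 s, during which the arm holds its last target.

### The job

Pick up the test weight by the flat grip on the back of its snap hook, press the hook's sprung gate against the front bar of the load cell's ring until the bar is inside the hook, and leave the weight hanging from the ring, released, upright and still, with the gate shut behind the bar. The load cell is delicate: feel your way and never load it with more than 12 N in any direction. Leave the glassware and the other things on the bench where they are.

Things in the scene. Friction and masses are not known exactly. Their poses are not given: they have to be found in the camera images.
- weight: Loose steel test weight, about 0.35 kg, 128 mm tall, standing upright: a cylinder 40 mm across, 35 mm high, with a snap hook fixed on top. Origin: centre of the underside, z up. The hook is a loop of 8 mm round bar in the x-z plane: closed spine at x = -20 mm, sprung gate at x = +15 mm, facing +x. It may stand left or right of the stand.
- hook_grip (a point): Middle of the flat steel grip plate behind the hook's spine, 36 mm behind (-x) the weight's axis and 96 mm above its underside. The plate is 26 mm along x, 36 mm tall (z 78 to 114 mm of the weight), 10 mm thick along y. Pinch it along y from above. Axes as the weight's.
- hook_top (a point): Underside of the top of the loop, where the ring's bar hangs: x = -3, z = 120 mm of the weight. Hanging, the centre of the ring's bar is 116 mm above the weight's underside. From the top the nose comes down at x = +15 mm and ends at z = 102 mm. Axes as the weight's.
- gate_middle (a point): On the shut gate, x = 15, z = 88 mm of the weight. Press the ring's bar here (z 75 to 95 mm will do) by moving the hook along its +x; when the bar's centre is at x = +1 to +5 mm of the weight, lower the hook: the bar slides up along the gate, leaves its end near z = 100 mm and the gate snaps shut below the bar.
- gate_end (a point): Centre of the rounded end of the gate, a straight 6 mm bar hinged at x = 15, z = 60 mm of the weight; this point is 40 mm from the hinge and swings inward (-x). Its stop is at 0.68 rad, when a bar pressing at z = 88 mm is at x of about +1 mm. It springs shut. Pressed at z = 88 mm it takes about 2 N to start, 5 N at the stop; beyond that the push rises steeply.
- gate_shut (a point): Fixed to the hook just under the nose: x = 15, z = 100 mm of the weight. The gate's end is here when the gate is shut, 27 mm away when it is at its stop. Axes as the weight's.
- stand: Load cell stand, fixed. Origin on the bench, z up, front facing -x. Steel foot 130 x 110 x 12 mm, aluminium column, grey housing 70 x 54 x 52 mm, top at z = 186 mm (small knob to 196), front face at x = -15 mm. A stem carries the ring forward (-x). The ring yields 0.25 mm per N along x, 0.33 along z, and springs back; sideways it is rigid.
- stem_mouth (a point): Where the stem leaves the housing: x = -15, y = 0, z = 160 mm of the stand. The level oblong ring of 8 mm bar (centre line z = 160 mm) is open 47 mm along x, 44 mm along y. The stem's length differs each time and is not measured: the straight front bar, along y, has its centre 65 to 135 mm before this point. Find it by touch or sight. Axes as the stand's.
- beaker_1: Bystander: small clear glass beaker, 51 x 53 x 60 mm. It and the test weight may have swapped places, one at the left of the stand and one at the right. Origin at the centre of the underside.
- amber_bottle_9: Bystander: brown bottle with a dark cap, 50 mm across, 140 mm tall. Origin at the centre of the underside.
- wash_bottle_2: Bystander: pale plastic bottle with a red cap, 52 mm across, 150 mm tall. Origin at the centre of the underside.
- conical_flask_2: Bystander: clear glass conical flask, 82 mm across, 130 mm tall. Origin at the centre of the underside.
- reagent_jar_5: Bystander: small squat jar with a white lid, 44 mm across, 56 mm tall. Origin at the centre of the underside.
- tweezers_2: Bystander: steel tweezers lying flat, 14 x 141 x 9 mm, long axis y. Origin at the centre of the underside.

How it is judged:
On the way, in this order (a step that is already met when the one before it is completed fails the run):
1. the weight is lifted clear of the bench with the gate shut (height (world z) of weight above 0.03 m and distance between gate_end and gate_shut below 0.004 m), for 0.2 s.
2. the ring presses the gate inward (distance between gate_end and gate_shut above 0.013 m and contact force between weight and stand above 0.5 N), for 0.1 s.
At the end, for the whole second after the job is handed in: The weight hangs by its hook from the ring's front bar, underside 36 to 50 mm up, tilt under 0.2 rad, within 22 mm of the stand's middle plane and 60 to 170 mm before its origin; gate shut (end within 3.5 mm); over 1.5 N on the ring; fingers off; slower than 30 mm/s (distance between gate_end and gate_shut below 0.0035 m and height (world z) of weight between 0.036 and 0.05 m and angle between weight's own z axis and vertical below 0.2 rad and x of weight in the frame of stand between -0.17 and -0.06 m and y of weight in the frame of stand between -0.022 and 0.022 m and contact force between weight and stand above 1.5 N and contact force between weight and the fingers below 0.05 N and linear speed of weight below 0.03 m/s); the robot touches nothing.
It fails at once if the load cell is overloaded: more than 12 N between the weight with its hook and the stand with its ring (contact force between weight and stand above 12 N).
It fails at once if the robot pushes on the load cell stand or its ring with more than 12 N (contact force between any of the fingers, the arm and stand above 12 N).
It fails at once if a bystander is moved by more than 30 mm (distance of any of beaker_1, amber_bottle_9, wash_bottle_2, conical_flask_2, reagent_jar_5, tweezers_2 from where it was at the start of the episode above 0.03 m).
It also fails if it takes over 58 s, if anything falls off the work surface, if the arm or the gripper's body presses on something with over 40 N, if the wrist force passes 120 N, or if a joint passes its speed limit or range.

## Working session

There is one attempt and no reset: what is moved stays moved. The work goes in short steps, Python scripts to look and compute and a tool call to move; the robot and the scene stay as the last step left them, time stands still between calls to the robot, and variables do not carry over. Pictures are saved under pics/ and viewed, and the job is handed in when it is done.

Besides the shell and the picture viewer there is one more tool, called after "Emit:" by a JSON object that holds its "op" and its "data". jog_arm: Moves the arm, as the interface text tells. Its arguments: {"type":"object","properties":{"commands":{"type":"array","items":{"type":"array","items":{"type":"number"}}},"grip_force":{"type":"number"}},"required":["commands"]}

```bash
mkdir -p pics
cat > h.py <<'E'
import numpy as np, cv2
from scipy.spatial.transform import Rotation as R
from rig import sensors, optics, order, env
def cap(name,tag):
    s=sensors.observe(); p,d=optics.camera(name)
    cv2.imwrite(f'pics/{tag}.png',p[:,:,::-1]); np.savez(f'pics/{tag}.npz',p=p,d=d,ee=s['ee_pos'],rot=s['ee_rot'])
    return p,d,s
E
python3 - <<'E'
from h import *
for n in ['scene','top','wrist']:
    p,d,s=cap(n,n+'0'); m=optics.camera_model(n); print(n,m,d.min(),d.max())
print(s)
E
```

```text
scene {'mtx': array([[481.3640235 ,   0.        , 280.35216731],
       [  0.        , 481.3640235 , 211.81444784],
       [  0.        ,   0.        ,   1.        ]]), 'eye': array([-0.1661007 ,  0.97775522,  0.74167327]), 'orientation': array([-0.74602328,  2.34574307, -1.38893878])} 0.0 3.6804607
top {'mtx': array([[466.99260897,   0.        , 268.86944381],
       [  0.        , 466.99260897, 216.76466731],
       [  0.        ,   0.        ,   1.        ]]), 'eye': array([0.27351365, 0.05168464, 1.52648429]), 'orientation': array([-2.13824697,  2.13535562, -0.18749998])} 0.0 3.1090178
wrist {'mtx': array([[325.1922621 ,   0.        , 279.90010854],
       [  0.        , 325.1922621 , 206.28281535],
       [  0.        ,   0.        ,   1.        ]]), 'tool_from_camera': array([[ 8.23673994e-04,  9.46816100e-01,  3.21774136e-01,
        -8.22746773e-02],
       [ 5.27103474e-04, -3.21774611e-01,  9.46816150e-01,
        -1.29686938e-01],
       [ 9.99999522e-01, -6.10259575e-04, -7.64107435e-04,
        -5.20871387e-04],
       [ 0.00000000e+00,  0.00000000e+00,  0.00000000e+00,
         1.00000000e+00]])} 0.0 1.9488647
{'t': 0.1, 'joint_positions': array([ 2.58613397e-01,  3.85505820e-01,  6.76763242e-03, -4.38001695e-04,
       -1.19406803e+00, -2.58618594e-01]), 'qvel': array([-0.00038065, -0.00193774,  0.0050424 ,  0.0029422 , -0.0005727 ,
       -0.00030074]), 'joint_torque': array([-2.41840362e-04, -3.93318665e+01,  1.88929778e+01,  4.19793829e+00,
       -2.58899068e-03, -3.31562532e-06]), 'ee_pos': array([6.24490944e-01, 2.38607590e-05, 2.44316756e-01]), 'ee_rot': array([-1.20785938, -1.20751222,  1.21013267]), 'force': array([-0.33285327,  0.04703942, -0.0614157 ]), 'wrist_torque': array([0.03489633, 0.01384584, 0.01650386]), 'grip_width': 0.08519270887674532}
```

View pics/scene0.png

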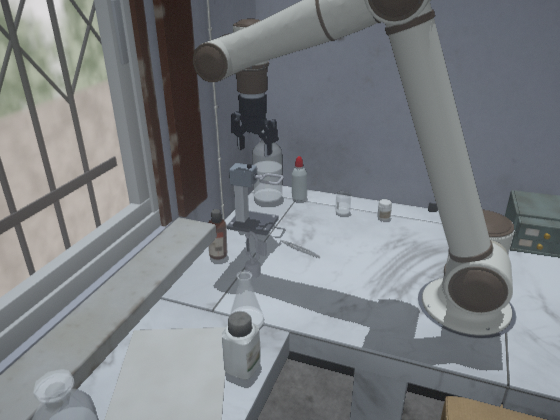

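View pics/top0.png

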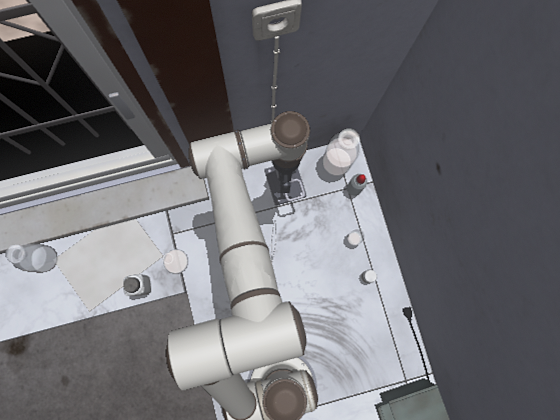

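View pics/wrist0.png

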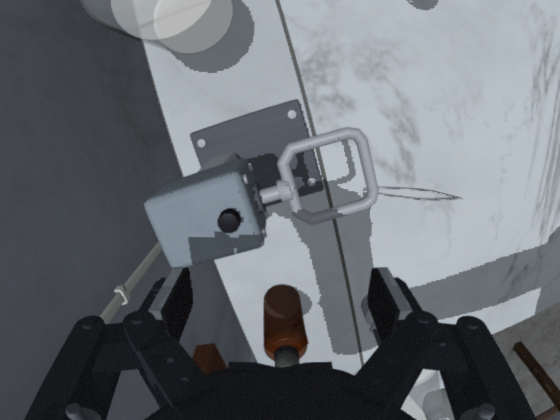

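Run:
```python
from h import *
s=sensors.observe(); print(R.from_rotvec(s['ee_rot']).as_matrix().round(3)); print(env.tip_extent)
for n in['scene','top']:
  m=optics.camera_model(n); print(R.from_rotvec(m['orientation']).as_matrix().round(3))
```

```text
[[ 0.    -0.002 -1.   ]
 [ 1.    -0.     0.   ]
 [-0.    -1.     0.002]]
0.014
[[-0.815 -0.275  0.51 ]
 [-0.58   0.393 -0.714]
 [-0.004 -0.877 -0.48 ]]
[[ 0.001 -0.986  0.167]
 [-1.    -0.002 -0.007]
 [ 0.007 -0.167 -0.986]]
```

Scene: stand with housing near (243,175) and ring at (270,180). The weight is dark at about (257,240), in front of the foot, and the beaker is at (343,205). In the wrist view the weight is half hidden behind the right finger at (372,310), on the +y side.

Run:
```python
from h import *
p=cv2.imread('pics/scene0.png'); cv2.imwrite('pics/c1.png',cv2.resize(p[130:270,190:340],None,fx=5,fy=4.2,interpolation=cv2.INTER_CUBIC)[:600,:800])
d=np.load('pics/scene0.npz')['d']
m=optics.camera_model('scene');Rm=R.from_rotvec(m['orientation']).as_matrix()
K=m['mtx']
v,u=np.mgrid[0:420,0:560]
P=np.stack([(u-K[0,2])/K[0,0]*d,(v-K[1,2])/K[1,1]*d,d],-1)@Rm.T+m['eye']
np.save('pics/P.npy',P)
for (u,v) in [(257,240),(257,232),(243,175),(270,178),(283,178),(255,222),(262,228),(250,250),(246,170)]:
    print(u,v,P[v,u].round(3),d[v,u])
```

```text
257 240 [0.465 0.194 0.114] 1.1820753
257 232 [0.597 0.029 0.01 ] 1.4177637
243 175 [0.654 0.014 0.173] 1.378937
270 178 [ 0.684 -0.154  0.093] 1.553065
283 178 [ 0.562 -0.055  0.162] 1.387156
255 222 [ 0.635 -0.009  0.013] 1.4626734
262 228 [0.592 0.011 0.016] 1.4252145
250 250 [0.563 0.106 0.001] 1.3495709
246 170 [0.648 0.006 0.188] 1.374659
```

View pics/c1.png

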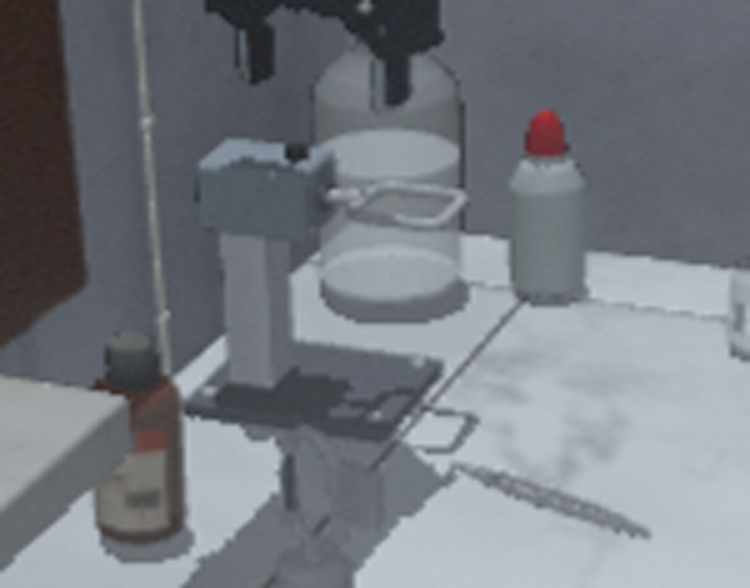

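Run:
```python
from h import *
p=cv2.imread('pics/scene0.png'); cv2.imwrite('pics/c2.png',cv2.resize(p[215:345,200:310],None,fx=5,fy=4.6,interpolation=cv2.INTER_CUBIC)[:600,:800])
P=np.load('pics/P.npy'); d=np.load('pics/scene0.npz')['d']
for v in range(226,330,6): print(v,' '.join('%.2f,%.2f,%.3f|'%tuple(P[v,u]) for u in range(236,274,4)))
```

```text
226 0.66,0.04,0.015| 0.65,0.04,0.016| 0.65,0.03,0.015| 0.64,0.02,0.012| 0.62,0.02,0.016| 0.62,0.01,0.014| 0.61,0.00,0.015| 0.59,-0.00,0.017| 0.59,-0.01,0.015| 0.59,-0.03,0.005|
232 0.66,0.06,0.003| 0.65,0.05,0.003| 0.64,0.04,0.003| 0.50,0.19,0.125| 0.48,0.19,0.129| 0.60,0.03,0.009| 0.59,0.02,0.007| 0.58,0.02,0.012| 0.57,0.01,0.006| 0.57,-0.01,0.000|
238 0.63,0.08,0.004| 0.62,0.08,0.004| 0.62,0.06,-0.000| 0.50,0.19,0.103| 0.59,0.06,0.004| 0.47,0.19,0.117| 0.58,0.04,0.002| 0.57,0.03,0.002| 0.56,0.03,0.004| 0.55,0.02,0.002|
244 0.62,0.10,0.001| 0.60,0.10,0.002| 0.59,0.10,0.004| 0.50,0.19,0.089| 0.58,0.08,0.001| 0.47,0.20,0.103| 0.45,0.20,0.111| 0.44,0.20,0.114| 0.54,0.06,0.003| 0.53,0.05,0.005|
250 0.59,0.13,0.004| 0.58,0.12,0.002| 0.57,0.12,0.003| 0.50,0.19,0.068| 0.55,0.11,0.004| 0.47,0.19,0.083| 0.45,0.20,0.091| 0.44,0.20,0.100| 0.52,0.08,0.000| 0.51,0.07,0.003|
256 0.57,0.15,0.004| 0.57,0.15,0.002| 0.56,0.14,0.000| 0.50,0.19,0.052| 0.54,0.12,-0.000| 0.47,0.20,0.066| 0.52,0.11,0.002| 0.51,0.11,0.000| 0.50,0.10,0.001| 0.49,0.10,0.004|
262 0.56,0.18,0.002| 0.55,0.17,-0.001| 0.54,0.16,0
[... 1341 characters left out ...]
01|
310 0.39,0.37,0.052| 0.38,0.37,0.057| 0.37,0.36,0.057| 0.36,0.36,0.056| 0.36,0.35,0.054| 0.35,0.34,0.051| 0.36,0.33,0.038| 0.38,0.29,0.001| 0.37,0.28,0.001| 0.36,0.28,0.005|
316 0.31,0.45,0.130| 0.31,0.45,0.129| 0.30,0.44,0.127| 0.30,0.44,0.128| 0.35,0.36,0.044| 0.35,0.35,0.037| 0.35,0.33,0.028| 0.36,0.31,0.003| 0.36,0.30,0.001| 0.35,0.30,0.003|
322 0.30,0.47,0.131| 0.30,0.46,0.130| 0.29,0.46,0.130| 0.29,0.45,0.130| 0.36,0.36,0.024| 0.35,0.35,0.025| 0.35,0.34,0.016| 0.35,0.32,0.001| 0.34,0.31,0.001| 0.34,0.31,0.003|
328 0.30,0.47,0.122| 0.29,0.47,0.123| 0.29,0.46,0.121| 0.29,0.45,0.114| 0.29,0.44,0.105| 0.29,0.43,0.099| 0.35,0.34,-0.001| 0.34,0.34,0.002| 0.33,0.33,0.001| 0.32,0.33,0.001|
```

View pics/c2.png

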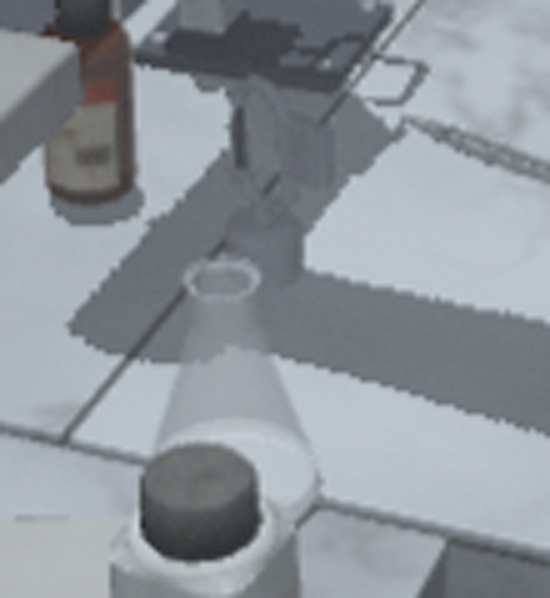

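```bash
cat >> h.py <<'E'
def wcloud(tag):
    z=np.load(f'pics/{tag}.npz'); m=optics.camera_model('wrist'); K=m['mtx']; d=z['d']
    v,u=np.mgrid[0:420,0:560]; x=(u-K[0,2])/K[0,0]; y=(v-K[1,2])/K[1,1]; th=np.hypot(x,y)
    k=np.where(th>1e-9,np.tan(th)/np.maximum(th,1e-9),1)
    C=np.stack([x*k*d,y*k*d,d,np.ones_like(d)],-1)
    T=np.eye(4);T[:3,:3]=R.from_rotvec(z['rot']).as_matrix();T[:3,3]=z['ee']
    P=(C@(T@m['tool_from_camera']).T)[...,:3]; P[d<=0]=np.nan
    return P
def scloud(tag,name):
    d=np.load(f'pics/{tag}.npz')['d']; m=optics.camera_model(name); K=m['mtx']
    v,u=np.mgrid[0:420,0:560]
    P=np.stack([(u-K[0,2])/K[0,0]*d,(v-K[1,2])/K[1,1]*d,d],-1)@R.from_rotvec(m['orientation']).as_matrix().T+m['eye']
    P[d<=0]=np.nan; return P
E
python3 - <<'E'
from h import *
P=wcloud('wrist0')
for (u,v) in [(230,220),(205,215),(120,330-200),(365,160),(375,190),(355,133),(300,148),(325,216),(290,190),(250,140),(450,250),(368,300),(372,318),(425,5)]: print(u,v,P[v,u].round(3))
# ring pts
z=P[...,2]; x=P[...,0]; y=P[...,1]
m=(abs(z-.160)<.012)&(x>.5)&(x<.68)&(abs(y)<.08)
v,u=np.nonzero(m); Q=P[m]
print(len(Q),Q.min(0),Q.max(0))
img=cv2.imread('pics/wrist0.png'); img[m]=(0,0,255); cv2.imwrite('pics/c3.png',img)
# housing top
for zz in (0.186,):
  h=(abs(z-zz)<.006)&(x>.55)&(abs(y)<.1); r=cv2.minAreaRect(P[h][:,:2].astype(np.float32)*1000); print(r,h.sum())
h=(abs(z-.012)<.005)&(x>.5)&(abs(y)<.12)
E
```

```text
230 220 [ 0.654 -0.014  0.198]
205 215 [ 0.672 -0.013  0.188]
120 130 [ 0.764 -0.063  0.112]
365 160 [ 0.568 -0.044  0.164]
375 190 [ 0.559 -0.023  0.164]
355 133 [ 0.576 -0.062  0.165]
300 148 [ 0.612 -0.051  0.165]
325 216 [ 0.594 -0.004  0.165]
290 190 [ 0.618 -0.023  0.167]
250 140 [ 0.658 -0.038  0.014]
450 250 [ 0.383  0.111 -0.   ]
368 300 [0.583 0.008 0.248]
372 318 [0.501 0.192 0.035]
425 5 [ 0.45  -0.211  0.001]
4376 [ 0.55726155 -0.06512149  0.14800898] [0.67941341 0.00536017 0.17198673]
((700.885498046875, -33.93861389160156), (108.43990325927734, 165.61135864257812), 15.310779571533203) 9897
```

View pics/c3.png

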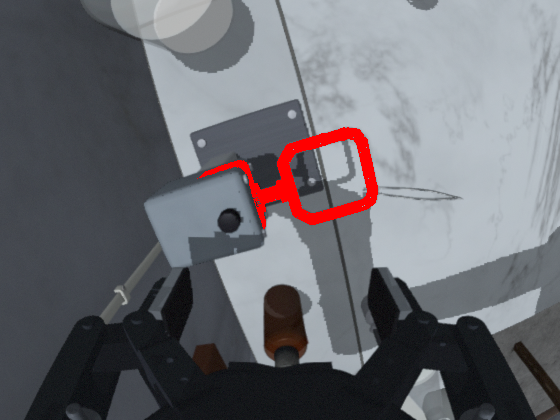

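Run:
```python
from h import *
P=wcloud('wrist0'); z=P[...,2]; x=P[...,0]; y=P[...,1]
m=((abs(z-.160)<.012)&(x>.5)&(x<.635)&(abs(y)<.08))
m[:, :283]=False
Q=P[m][:,:2].astype(np.float32)*1000; r=cv2.minAreaRect(Q); print('ring',r, cv2.boxPoints(r).round(1).tolist())
n,l,st,c=cv2.connectedComponentsWithStats((((abs(z-.186)<.004)&(x<.75)&(abs(y)<.06))).astype(np.uint8)); k=1+np.argmax(st[1:,4])
Q2=P[l==k][:,:2].astype(np.float32)*1000; print('house',st[k],cv2.minAreaRect(Q2),P[l==k].mean(0))
# front bar fit: take points in ring frame
a=np.deg2rad(15)
for it in range(3):
    f=np.array([-np.cos(a),np.sin(a)]); s=np.array([np.sin(a),np.cos(a)])
    if it==0: c0=np.array(r[0])
    q=(Q-c0)@np.stack([f,s],1); fm=q[:,0].max()
    b=(q[:,0]>fm-9)&(abs(q[:,1])<14)
    vx,vy,cx,cy=cv2.fitLine(Q[b],cv2.DIST_HUBER,0,.01,.01).ravel(); ang=np.arctan2(vx*np.sign(vy),abs(vy)); print('bar dir',vx,vy,'c',cx,cy,'ang from y',np.rad2deg(ang), 'q range',q[:,1].min(),q[:,1].max(),q[b,0].mean())
    a=ang
```

```text
ring ((593.1962280273438, -30.560710906982422), (66.02823638916016, 60.66290283203125), 16.238176345825195) [[553.0, -10.699999809265137], [570.0, -68.9000015258789], [633.4000244140625, -50.5], [616.4000244140625, 7.800000190734863]]
house [ 144  170  120   99 7471] ((674.2021484375, -6.7819366455078125), (70.48814392089844, 53.49586486816406), 16.186307907104492) [ 0.67384393 -0.00897663  0.18663491]
bar dir 0.18426116 0.9828773 c 562.3476 -20.246155 ang from y 10.618059 q range -37.72792265434775 35.209034691922696 32.77833766475399
bar dir 0.0745121 0.9972201 c 562.1311 -22.145927 ang from y 4.273189 q range -36.91886607034098 34.927336183553706 32.3466261546999
bar dir 0.06396628 -0.99795204 c 562.3449 -26.056969 ang from y -3.667502 q range -35.39944584073487 34.15827045977309 31.310566794941415
```

Run:
```python
from h import *
P=wcloud('wrist0'); z=P[...,2]; x=P[...,0]; y=P[...,1]
m=((abs(z-.160)<.012)&(x>.5)&(x<.635)&(abs(y)<.08)); m[:, :283]=False
Q=P[m][:,:2]*1000; Z=P[m][:,2]
a=np.deg2rad(16.3); hc=np.array([674.2,-6.8])
X=np.array([np.cos(a),np.sin(a)]);Y=np.array([-np.sin(a),np.cos(a)])
org=hc-20*X; q=(Q-org)@np.stack([X,Y],1)
print('org',org,'q',q.min(0),q.max(0))
b=(q[:,0]<q[:,0].min()+9)&(abs(q[:,1]-np.median(q[:,1]))<14)
l=cv2.fitLine(q[b].astype(np.float32),cv2.DIST_HUBER,0,.01,.01).ravel();print(l, np.percentile(q[b,0],[1,50,99]),Z[b].max(),np.percentile(Z[b],[5,50]))
```

```text
org [655.00389416 -12.41333418] q [-97.45068027 -30.38103795] [-31.39503525  30.27129355]
[ 3.0875911e-03  9.9999523e-01 -9.2606789e+01 -1.4386661e+00] [-97.08632044 -92.56658663 -89.34992818] 0.16628681436982176 [0.16123669 0.16386242]
```

Emit:
{"op": "jog_arm", "data": {"commands": [[0,27,0,26,0],[0,27,0,26,0],[0,27,0,26,0],[0,27,0,26,0],[0,27,0,26,0],[0,27,0,26,0],[0,27,0,26,0],[0,0,0,0,0.12],[0,0,0,0,0.12],[0,0,0,0,0.12],[0,0,0,0,0.12],[0,0,0,0,0.12]]}}

```text
t: 1.15
ee_pos: [0.4426, 0.1891, 0.2451]
ee_rot: [-1.436, -0.752, 0.753]
force: [-0.1, 0.3, -0.1]
grip_width: 0.0856
```

Emit:
{"op": "jog_arm", "data": {"commands": [[0,0,0,0,0.12],[0,0,0,0,0.12],[0,0,0,0,0.12],[0,0,0,0,0.12],[0,0,0,0,0.12],[0,0,0,0,0.12],[0,0,0,0,0.12],[0,0,0,0,0],[0,0,0,0,0]]}}

```text
t: 1.9
ee_pos: [0.4428, 0.1889, 0.2451]
ee_rot: [-1.568, -0.105, 0.105]
force: [-0.5, -1.0, 0.6]
grip_width: 0.0855
```

Run:
```python
from h import *
p,d,s=cap('wrist','w1'); print(s['t'],s['ee_pos'],R.from_rotvec(s['ee_rot']).as_matrix().round(3))
P=wcloud('w1');z=P[...,2]
m=(z>.05)&(z<.135)&(P[...,0]>.38)&(P[...,0]<.56)&(abs(P[...,1]-.19)<.06)
Q=P[m]; print(m.sum(),Q.min(0),Q.max(0)); r=cv2.minAreaRect(Q[:,:2].astype(np.float32)*1000); print(r,cv2.boxPoints(r))
m2=(abs(z-.114)<.006)&m; r=cv2.minAreaRect(P[m2][:,:2].astype(np.float32)*1000); print('plate?',r,m2.sum())
img=cv2.imread('pics/w1.png'); img[m]=img[m]//2+np.array([0,0,127],np.uint8); cv2.imwrite('pics/w1m.png',img)
```

```text
1.9 [0.4428441  0.18892767 0.24514447] [[ 0.991 -0.    -0.133]
 [ 0.133 -0.     0.991]
 [-0.    -1.    -0.   ]]
1104 [0.44130705 0.18202877 0.05007814] [0.5087502  0.20201018 0.13022   ]
((475.41571044921875, 192.33384704589844), (10.121969223022461, 68.3482666015625), 80.9272689819336) [[440.87106 192.72504]
 [508.36423 181.94733]
 [509.96036 191.94266]
 [442.4672  202.72037]]
plate? ((475.13397216796875, 192.497802734375), (9.997180938720703, 67.53687286376953), 81.06024932861328) 439
```

View pics/w1.png

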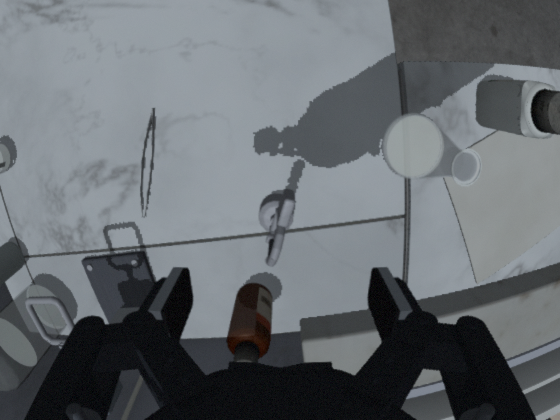

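View pics/w1m.png

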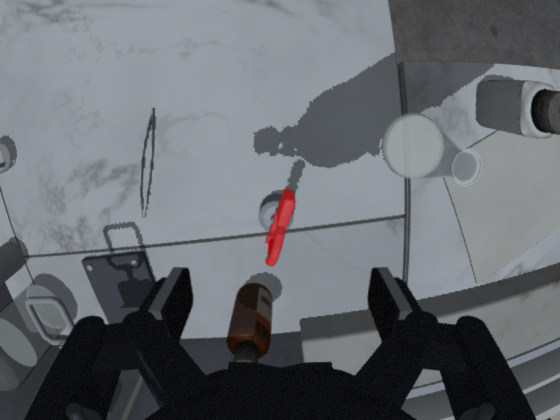

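The plate end is at (442,198) and the nose at (509,187) mm, so the yaw is about -9.1°. The 68 mm length matches the given sizes. That puts the grip at (454.5,195.6).

Emit:
{"op": "jog_arm", "data": {"commands": [[0,0,0,0,0.097],[0,0,0,0,0.097],[0,0,0,0,0.097],[0,10.5,0,8.5,0],[0,0,30,0,0],[0,0,30,0,0],[0,0,30,0,0],[0,0,30,0,0],[0,0,20,0,0],[0,0,12,0,0],[0,0,0,0,0]]}}

```text
t: 2.87
ee_pos: [0.4531, 0.1945, 0.0905]
ee_rot: [-1.572, 0.129, -0.121]
force: [-1.0, -1.4, -0.5]
grip_width: 0.0853
```

Run:
```python
from h import *
p,d,s=cap('wrist','w2'); print(s['t'],s['ee_pos'],s['force'],R.from_rotvec(s['ee_rot']).as_matrix().round(3))
```

```text
2.8667 [0.4531038  0.19446387 0.09048372] [-1.00793436 -1.3565077  -0.45215524] [[ 0.987 -0.005  0.158]
 [-0.158 -0.004  0.987]
 [-0.005 -1.    -0.005]]
```

View pics/w2.png

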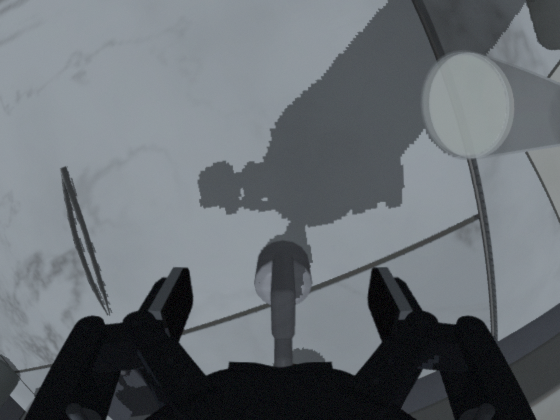

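The plate, at (283,300), is centred and aligned between the fingers. Closing now.

Emit:
{"op": "jog_arm", "data": {"commands": [[0.5,1,0,1,0],[0.8,0,0,0,0],[1,0,0,0,0],[1,0,0,0,0],[1,0,0,0,0],[1,0,0,0,0],[1,0,0,0,0],[1,0,0,0,0],[1,0,0,0,0],[1,0,0,0,0]], "grip_force": 80}}

```text
t: 3.75
ee_pos: [0.4558, 0.1963, 0.0938]
ee_rot: [-1.568, 0.126, -0.126]
force: [-2.3, -2.1, 6.0]
grip_width: 0.0088
```

Emit:
{"op": "jog_arm", "data": {"commands": [[1,0,-6,0,0],[1,0,-12,0,0],[1,0,-20,0,0],[1,0,-20,0,0],[1,0,-12,0,0],[1,0,0,0,0],[1,0,0,0,0],[1,0,0,0,0]]}}

```text
t: 4.42
ee_pos: [0.4548, 0.196, 0.1619]
ee_rot: [-1.569, 0.128, -0.124]
force: [-0.1, -0.2, -3.2]
grip_width: 0.009
```

Run:
```python
from h import *
p,d,s=cap('scene','s2'); print(s['t'],s['ee_pos'],s['force'],s['grip_width'])
cv2.imwrite('pics/c4.png',cv2.resize(p[130:330,170:340,::-1],None,fx=3,fy=3,interpolation=cv2.INTER_CUBIC))
p,d,s=cap('wrist','w3')
```

```text
4.4167 [0.45480406 0.19602161 0.16190558] [-0.07211831 -0.20463489 -3.15596389] 0.008959419613086937
```

View pics/c4.png

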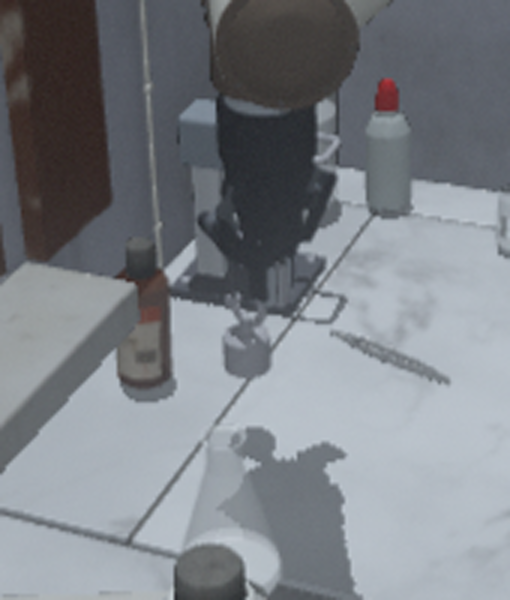

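View pics/w3.png

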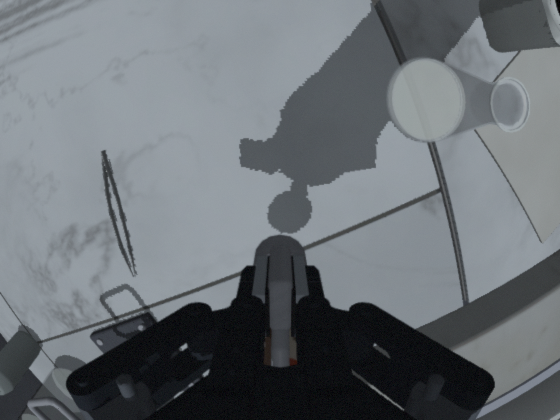

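Emit:
{"op": "jog_arm", "data": {"commands": [[1,0,-2,0,-0.06],[1,0,-2,0,-0.1],[1,0,-2,0,-0.11],[1,0,-1,0,-0.1],[1,0,0,0,-0.073],[1,0,0,0,0]]}}

```text
t: 5.02
ee_pos: [0.4554, 0.1963, 0.1693]
ee_rot: [-1.56, -0.221, 0.224]
force: [-0.1, -0.2, -4.2]
grip_width: 0.0091
```

Emit:
{"op": "jog_arm", "data": {"commands": [[1,-1.5,0,-8,0],[1,-2.9,0,-16,0],[1,-4.3,0,-24,0],[1,-5.1,0,-28,0],[1,-5.1,0,-28,0],[1,-5.1,0,-28,0],[1,-5.1,0,-28,0],[1,-5.1,0,-28,0],[1,-4.3,0,-24,0],[1,-3.6,0,-20,0],[1,-2.9,0,-16,0],[1,-1.5,0,-8,0]]}}

```text
t: 6.02
ee_pos: [0.482, -0.0644, 0.1698]
ee_rot: [-1.56, -0.218, 0.22]
force: [0.5, 0.2, -2.7]
grip_width: 0.0089
```

Emit:
{"op": "jog_arm", "data": {"commands": [[1,0,0,0,0],[1,0,0,0,0],[1,0,0,0,0]]}}

```text
t: 6.27
ee_pos: [0.4825, -0.0618, 0.1702]
ee_rot: [-1.559, -0.222, 0.222]
force: [-0.1, -0.1, -3.8]
grip_width: 0.0091
```

Run:
```python
from h import *
p,d,s=cap('scene','s3'); print(s['t'],s['ee_pos'],s['force'],s['grip_width'],R.from_rotvec(s['ee_rot']).as_matrix().round(3))
cv2.imwrite('pics/c5.png',cv2.resize(p[130:280,210:360,::-1],None,fx=4,fy=4,interpolation=cv2.INTER_CUBIC))
P=scloud('s3','scene')
for v in range(170,262,4): print(v,' '.join('%.0f,%.0f,%.0f|'%tuple(P[v,u]*1000) for u in range(250,300,4)))
```

```text
6.2667 [ 0.48246901 -0.06181221  0.17015484] [-0.104549   -0.10859862 -3.82913325] 0.009102308226365971 [[ 0.96  -0.    -0.279]
 [ 0.279  0.     0.96 ]
 [-0.    -1.     0.   ]]
170 638,2,188| 637,-16,182| 720,-139,117| 706,-141,120| 694,-147,121| 685,-156,120| 674,-163,120| 671,-181,114| 675,-210,103| 716,-290,64| 704,-298,64| 523,-52,198| 508,-51,202|
174 633,8,180| 635,-12,172| 719,-138,104| 706,-141,106| 613,-42,166| 604,-49,166| 596,-58,165| 585,-61,166| 675,-209,89| 720,-296,45| 705,-300,48| 638,-224,93| 623,-226,96|
178 633,9,167| 633,-10,160| 626,-20,158| 609,-16,164| 694,-147,93| 688,-160,89| 674,-163,92| 672,-182,85| 560,-47,165| 716,-291,33| 700,-292,37| 633,-218,82| 621,-224,83|
182 635,7,154| 639,-17,143| 723,-140,73| 596,0,161| 586,-4,162| 573,-6,165| 564,-13,165| 554,-18,166| 679,-215,56| 721,-298,13| 700,-292,21| 631,-215,69| 616,-217,73|
186 637,5,139| 744,-146,51| 719,-136,62| 709,-144,61| 698,-150,62| 684,-154,64| 674,-162,64| 675,-186,54| 676,-210,44| 713,-288,4| 704,-299,1| 633,-218,53| 621,-224,54|
190 789,-178,11| 745,-146,35| 724,-141,44| 707,-141,48| 693,-143,
[... 1960 characters left out ...]
,-1|
242 590,72,-0| 579,67,1| 571,58,-0| 562,51,-1| 550,48,2| 542,39,0| 532,34,1| 523,26,1| 511,23,3| 503,15,2| 487,18,9| 483,4,3| 477,-8,-0|
246 573,92,3| 566,84,1| 555,79,3| 547,70,1| 538,64,1| 525,62,5| 518,53,3| 510,45,2| 500,39,2| 493,29,-1| 478,30,5| 467,27,8| 461,15,4|
250 563,106,1| 556,97,-1| 546,91,-1| 536,85,-1| 524,82,2| 518,72,-0| 505,70,3| 497,62,2| 487,57,3| 479,49,2| 468,46,4| 460,38,3| 451,30,2|
254 547,125,4| 542,114,-1| 531,110,2| 523,103,1| 513,97,2| 505,89,1| 496,84,1| 486,77,1| 476,73,3| 469,63,-0| 458,60,2| 448,56,4| 439,49,4|
258 535,141,4| 528,132,2| 521,123,-1| 511,118,1| 499,115,4| 495,103,-1| 482,103,4| 475,94,1| 467,86,0| 456,83,3| 445,79,5| 440,67,-0| 431,60,-0|
```

View pics/c5.png

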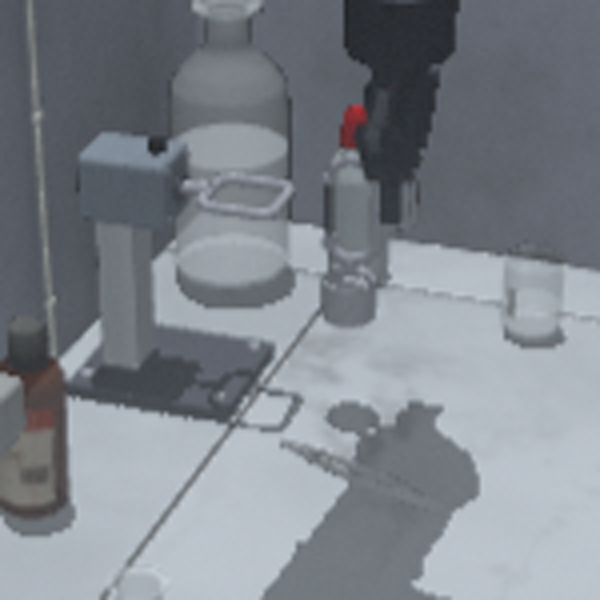

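The weight hangs upright in the grip and lines up with the ring. Its cylinder top reads about 110 mm where I expected 111. I'll approach carefully now.

Emit:
{"op": "jog_arm", "data": {"commands": [[1,4,0,-0.5,0],[1,6,0,-0.5,0],[1,6,0,0,0],[1,5,0,0,0],[1,3,0,0,0],[1,0,0,0,0],[1,0,0,0,0]]}}

```text
t: 6.9
ee_pos: [0.506, -0.0564, 0.1701]
ee_rot: [-1.559, -0.221, 0.222]
force: [-0.5, -0.0, -3.6]
grip_width: 0.0092
```

Emit:
{"op": "jog_arm", "data": {"commands": [[1,1,0,0,0],[1,1,0,0,0],[1,1,0,0,0],[1,0,0,0,0]]}}

```text
t: 7.23
ee_pos: [0.509, -0.0557, 0.1704]
ee_rot: [-1.559, -0.222, 0.222]
force: [0.0, 0.1, -3.3]
grip_width: 0.009
```

Emit:
{"op": "jog_arm", "data": {"commands": [[1,1,0,0,0],[1,1,0,0,0],[1,1,0,0,0],[1,0,0,0,0]]}}

```text
t: 7.57
ee_pos: [0.5113, -0.0549, 0.1701]
ee_rot: [-1.559, -0.221, 0.223]
force: [-0.8, -1.7, -2.0]
grip_width: 0.0089
```

Emit:
{"op": "jog_arm", "data": {"commands": [[1,1,0,0,0],[1,1,0,0,0],[1,1,0,0,0],[1,0,0,0,0]]}}

```text
t: 7.9
ee_pos: [0.5141, -0.0541, 0.17]
ee_rot: [-1.559, -0.221, 0.223]
force: [-2.8, -1.0, -3.1]
grip_width: 0.0086
```

Emit:
{"op": "jog_arm", "data": {"commands": [[1,1.5,0,0,0],[1,1.5,0,0,0],[1,1,0,0,0],[1,0,0,0,0]]}}

```text
t: 8.23
ee_pos: [0.5182, -0.0529, 0.1701]
ee_rot: [-1.559, -0.221, 0.223]
force: [-4.3, -1.6, -2.7]
grip_width: 0.0093
```

Emit:
{"op": "jog_arm", "data": {"commands": [[1,1.5,0,0,0],[1,1.5,0,0,0],[1,1,0,0,0],[1,0,0,0,0]]}}

```text
t: 8.57
ee_pos: [0.522, -0.0518, 0.1701]
ee_rot: [-1.559, -0.221, 0.223]
force: [-4.0, -2.1, -2.9]
grip_width: 0.0089
```

Emit:
{"op": "jog_arm", "data": {"commands": [[1,1,0,0,0],[1,1,0,0,0],[1,1,0,0,0],[1,0,0,0,0]]}}

```text
t: 8.9
ee_pos: [0.5246, -0.051, 0.1699]
ee_rot: [-1.559, -0.22, 0.223]
force: [-5.5, -0.6, -3.4]
grip_width: 0.009
```

Run:
```python
from h import *
p,d,s=cap('scene','s4'); print(s['t'],s['ee_pos'],s['force'],s['grip_width'])
cv2.imwrite('pics/c6.png',cv2.resize(p[150:230,240:320,::-1],None,fx=7,fy=7,interpolation=cv2.INTER_CUBIC))
```

```text
8.9 [ 0.52458895 -0.05100553  0.16988745] [-5.45572248 -0.57525273 -3.44723055] 0.009044595906832906
```

View pics/c6.png

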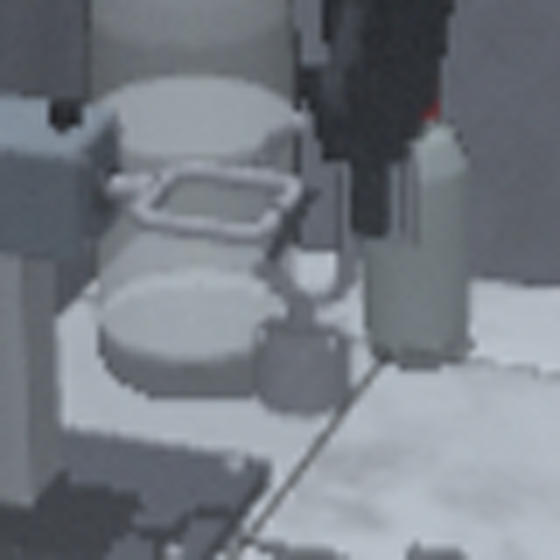

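Travel is 43.9 mm and the push about 5.3 N, so the bar is at about x = +9 mm of the weight. I'll lower a little to lengthen the lever and then keep advancing.

Emit:
{"op": "jog_arm", "data": {"commands": [[1,0,1,0,0],[1,0,1,0,0],[1,0,1,0,0],[1,0,1,0,0],[1,0,0,0,0]]}}

```text
t: 9.37
ee_pos: [0.5251, -0.0509, 0.1661]
ee_rot: [-1.559, -0.222, 0.222]
force: [-4.6, -1.6, -4.4]
grip_width: 0.0087
```

Emit:
{"op": "jog_arm", "data": {"commands": [[1,1,0,0,0],[1,1,0,0,0],[1,0,0,0,0],[1,0,0,0,0]]}}

```text
t: 9.7
ee_pos: [0.5272, -0.0503, 0.1662]
ee_rot: [-1.559, -0.222, 0.222]
force: [-3.9, -0.1, -4.1]
grip_width: 0.0092
```

Emit:
{"op": "jog_arm", "data": {"commands": [[1,1,0,0,0],[1,1,0,0,0],[1,0,0,0,0],[1,0,0,0,0]]}}

```text
t: 10.03
ee_pos: [0.529, -0.0498, 0.1662]
ee_rot: [-1.559, -0.222, 0.222]
force: [-4.1, -1.9, -5.2]
grip_width: 0.0092
```

Emit:
{"op": "jog_arm", "data": {"commands": [[1,1,0,0,0],[1,0,0,0,0],[1,0,0,0,0]]}}

```text
t: 10.28
ee_pos: [0.53, -0.0495, 0.1662]
ee_rot: [-1.559, -0.222, 0.222]
force: [-4.7, -0.4, -4.1]
grip_width: 0.009
```

Emit:
{"op": "jog_arm", "data": {"commands": [[1,0,1,0,0],[1,0,1,0,0],[1,0,1,0,0],[1,0,1,0,0],[1,0,0,0,0]]}}

```text
t: 10.7
ee_pos: [0.5302, -0.0494, 0.1622]
ee_rot: [-1.559, -0.222, 0.222]
force: [-3.9, -1.0, -3.4]
grip_width: 0.0092
```

Emit:
{"op": "jog_arm", "data": {"commands": [[1,0,1,0,0],[1,0,1,0,0],[1,0,1,0,0],[1,0,1,0,0],[1,0,0,0,0]]}}

```text
t: 11.12
ee_pos: [0.5301, -0.0495, 0.1582]
ee_rot: [-1.559, -0.222, 0.222]
force: [-3.9, -0.9, -3.9]
grip_width: 0.0094
```

Emit:
{"op": "jog_arm", "data": {"commands": [[1,0,1,0,0],[1,0,1,0,0],[1,0,1,0,0],[1,0,1,0,0],[1,0,0,0,0]]}}

```text
t: 11.53
ee_pos: [0.53, -0.0495, 0.1541]
ee_rot: [-1.559, -0.222, 0.222]
force: [-2.4, -0.1, -3.8]
grip_width: 0.0089
```

Emit:
{"op": "jog_arm", "data": {"commands": [[1,0,1,0,0],[1,0,1,0,0],[1,0,1,0,0],[1,0,1,0,0],[1,0,0,0,0]]}}

```text
t: 11.95
ee_pos: [0.5312, -0.0493, 0.1506]
ee_rot: [-1.559, -0.225, 0.22]
force: [0.7, 0.5, -4.3]
grip_width: 0.0089
```

Emit:
{"op": "jog_arm", "data": {"commands": [[1,0,1,0,0],[1,0,1,0,0],[1,0,1,0,0],[1,0,1,0,0],[1,0,0,0,0]]}}

```text
t: 12.37
ee_pos: [0.53, -0.0495, 0.1462]
ee_rot: [-1.559, -0.222, 0.222]
force: [-0.5, -1.0, -2.6]
grip_width: 0.0086
```

Run:
```python
from h import *
p,d,s=cap('scene','s5'); print(s['t'],s['ee_pos'],s['force'],s['grip_width'])
cv2.imwrite('pics/c7.png',cv2.resize(p[150:230,240:320,::-1],None,fx=7,fy=7,interpolation=cv2.INTER_CUBIC))
```

```text
12.3667 [ 0.53000841 -0.04949417  0.14615528] [-0.47811696 -1.04681491 -2.60436634] 0.008641174652263715
```

View pics/c7.png

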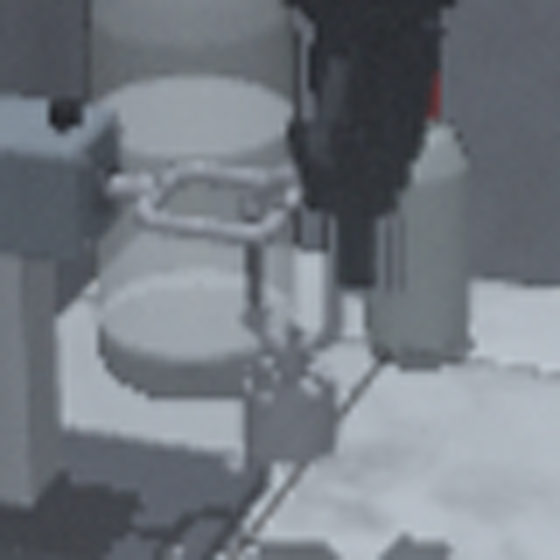

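The gate, the dark bar at (255,280), is upright again. The nose is inside the ring at (275,190), so the bar is captured. I'll centre the bar under the hook's top and lower it to transfer the load.

Emit:
{"op": "jog_arm", "data": {"commands": [[1,1.5,1,0,0],[1,1.5,1,0,0],[1,1,1,0,0],[1,1,1,0,0],[1,0,1,0,0],[1,0,1,0,0],[1,0,0,0,0],[1,0,0,0,0]]}}

```text
t: 13.08
ee_pos: [0.5347, -0.0482, 0.1402]
ee_rot: [-1.559, -0.222, 0.222]
force: [0.6, -0.6, -2.6]
grip_width: 0.0088
```

Emit:
{"op": "jog_arm", "data": {"commands": [[1,0,0.5,0,0],[1,0,0.5,0,0],[1,0,0.5,0,0],[1,0,0,0,0],[1,0,0,0,0]]}}

```text
t: 13.5
ee_pos: [0.5348, -0.0481, 0.1388]
ee_rot: [-1.559, -0.222, 0.222]
force: [0.3, -0.2, -3.2]
grip_width: 0.009
```

Emit:
{"op": "jog_arm", "data": {"commands": [[1,0,0.5,0,0],[1,0,0.5,0,0],[1,0,0,0,0],[1,0,0,0,0]]}}

```text
t: 13.83
ee_pos: [0.5347, -0.0481, 0.1378]
ee_rot: [-1.559, -0.222, 0.222]
force: [0.0, 0.1, -3.2]
grip_width: 0.0095
```

Emit:
{"op": "jog_arm", "data": {"commands": [[1,0,0.5,0,0],[1,0,0.5,0,0],[1,0,0,0,0],[1,0,0,0,0]]}}

```text
t: 14.17
ee_pos: [0.5349, -0.0481, 0.137]
ee_rot: [-1.559, -0.222, 0.222]
force: [0.1, -0.7, -2.8]
grip_width: 0.0093
```

Emit:
{"op": "jog_arm", "data": {"commands": [[1,0,0.5,0,0],[1,0,0.5,0,0],[1,0,0,0,0],[1,0,0,0,0]]}}

```text
t: 14.5
ee_pos: [0.535, -0.0481, 0.1361]
ee_rot: [-1.559, -0.223, 0.222]
force: [-0.9, -0.6, -1.0]
grip_width: 0.0087
```

Emit:
{"op": "jog_arm", "data": {"commands": [[1,0,0.4,0,0],[1,0,0.3,0,0],[1,0,0,0,0],[1,0,0,0,0],[1,0,0,0,0]]}}

```text
t: 14.92
ee_pos: [0.535, -0.0481, 0.1353]
ee_rot: [-1.559, -0.222, 0.222]
force: [0.7, -0.1, 0.5]
grip_width: 0.009
```

Run:
```python
from h import *
p,d,s=cap('scene','s6'); print(s['t'],s['ee_pos'],s['force'],s['wrist_torque'])
cv2.imwrite('pics/c8.png',cv2.resize(p[150:230,240:320,::-1],None,fx=7,fy=7,interpolation=cv2.INTER_CUBIC))
```

```text
14.9167 [ 0.53496034 -0.04811254  0.135313  ] [ 0.68180912 -0.11340973  0.50527447] [-0.02875268  0.13790788  0.00086577]
```

View pics/c8.png

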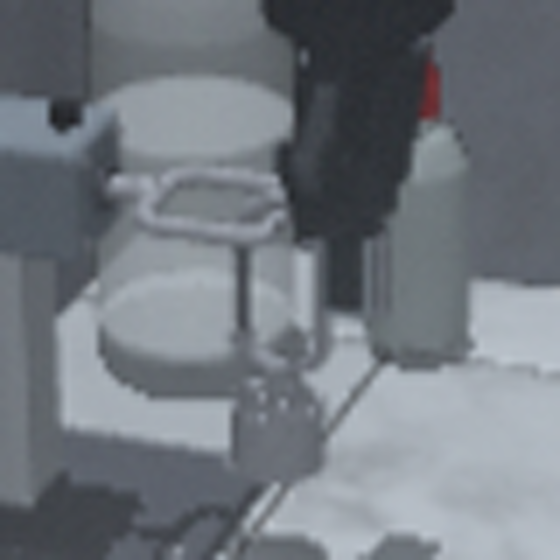

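Emit:
{"op": "jog_arm", "data": {"commands": [[0.95,0,0,0,0],[0.9,0,0,0,0],[0.86,0,0,0,0],[0.83,0,0,0,0],[0.8,0,0,0,0],[0.75,0,0,0,0],[0.7,0,0,0,0],[0.6,0,0,0,0],[0.5,0,0,0,0],[0.5,0,0,0,0]], "grip_force": 20}}

```text
t: 15.8
ee_pos: [0.5348, -0.0481, 0.1351]
ee_rot: [-1.559, -0.222, 0.222]
force: [-0.4, 0.5, -0.5]
grip_width: 0.0427
```

Run:
```python
from h import *
p,d,s=cap('scene','s7'); print(s['t'],s['ee_pos'],s['force'],s['grip_width'])
cv2.imwrite('pics/c9.png',cv2.resize(p[150:230,240:320,::-1],None,fx=7,fy=7,interpolation=cv2.INTER_CUBIC))
p,d,s=cap('wrist','w7')
```

```text
15.8 [ 0.53477411 -0.04813046  0.13510279] [-0.43234075  0.46253381 -0.53253106] 0.042681235170177204
```

View pics/c9.png

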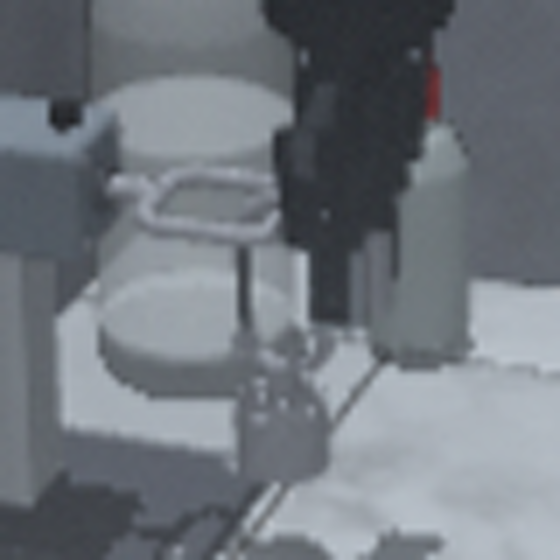

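View pics/w7.png

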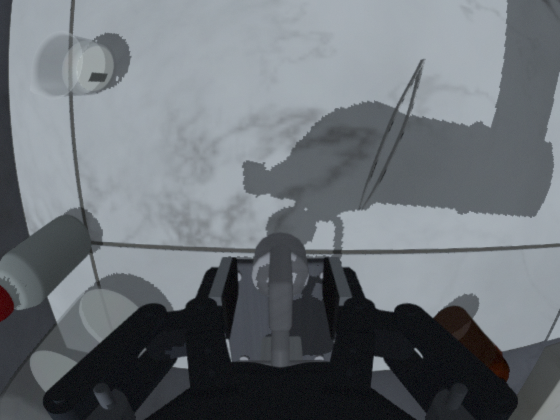

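The weight hangs free with a clear gap on both sides of the plate, at (282,330) in the wrist view. I'll withdraw straight up, then back.

Emit:
{"op": "jog_arm", "data": {"commands": [[0.5,0,-5,0,0],[0.5,0,-10,0,0],[0.5,0,-15,0,0],[0.5,0,-20,0,0],[0.5,0,-20,0,0],[0.5,0,-20,0,0],[0.5,-20,-10,0,0],[0.5,-30,0,0,0],[0.5,-30,0,0,0],[0.5,-20,0,0,0],[0.5,0,0,0,0],[0.5,0,0,0,0]]}}

```text
t: 16.9
ee_pos: [0.4385, -0.0763, 0.2366]
ee_rot: [-1.56, -0.224, 0.22]
force: [-0.0, -0.2, 0.5]
grip_width: 0.0424
```

Emit:
{"op": "jog_arm", "data": {"commands": [[0.5,0,0,0,0],[0.5,0,0,0,0],[0.5,0,0,0,0],[0.5,0,0,0,0],[0.5,0,0,0,0],[0.5,0,0,0,0],[0.5,0,0,0,0],[0.5,0,0,0,0],[0.5,0,0,0,0],[0.5,0,0,0,0],[0.5,0,0,0,0],[0.5,0,0,0,0]]}}

```text
t: 17.9
ee_pos: [0.4387, -0.076, 0.2351]
ee_rot: [-1.559, -0.222, 0.222]
force: [0.1, -0.4, 0.0]
grip_width: 0.0424
```

Run:
```python
from h import *
p,d,s=cap('scene','s8'); print(s['t'],s['ee_pos'],s['force'],s['grip_width'])
cv2.imwrite('pics/c10.png',cv2.resize(p[150:230,240:320,::-1],None,fx=7,fy=7,interpolation=cv2.INTER_CUBIC))
p,d,s=cap('wrist','w8')
p2,d,s=cap('scene','s9')
q=np.load('pics/s8.npz')['p']; print('change',np.abs(q[170:225,260:300].astype(int)-p2[170:225,260:300]).mean())
P=scloud('s9','scene')
X=np.array([.9598,.2807]);Y=np.array([-.2807,.9598]);o=np.array([.655,-.0124])
for v in range(176,224,2):
    print(v,' '.join('%.0f,%.0f,%.0f|'%((P[v,u,:2]-o)@X*1000,(P[v,u,:2]-o)@Y*1000,P[v,u,2]*1000) for u in range(268,294,3)))
```

```text
17.9 [ 0.43873356 -0.07604386  0.23514505] [ 0.08776774 -0.40332362  0.01613503] 0.042449845934713036
change 0.8859090909090909
176 -5,-145,98| -59,-28,156| -71,-22,161| -80,-21,163| -87,-29,160| -98,-24,164| -17,-293,36| -29,-290,39| -69,-201,83|
178 -5,-144,92| -14,-149,91| -21,-157,88| -88,2,167| -100,9,172| -106,1,170| -21,-282,34| -30,-286,34| -69,-200,77|
180 -6,-143,85| -12,-154,81| -80,3,160| nan,nan,nan| -99,6,164| -107,3,164| -19,-285,25| -30,-287,25| -70,-196,72|
182 -72,31,165| -79,27,164| -88,26,165| -96,23,166| -100,10,160| -6,-292,12| -116,4,160| -123,-4,157| -132,-2,160|
184 -5,-144,70| nan,nan,nan| -89,28,160| -96,24,160| -37,-171,63| -6,-291,5| -115,-1,151| -125,4,155| -133,1,155|
186 -7,-138,66| -15,-145,64| -78,-1,139| -29,-164,58| -35,-176,53| -11,-277,4| -114,-2,144| -125,4,148| -135,6,151|
188 -4,-146,55| -13,-149,55| -79,1,134| -29,-163,51| -34,-178,45| -16,-264,3| -116,4,141| -126,5,143| -134,2,143|
190 -5,-144,49| -12,-152,46| -79,2,128| -28,-165,42| -34,-179,37| -21,-247,3| -116,4,134| -126,7,138| -134,3,137|
192 -5,-142,42| -16,-141,44| -80,5,123| -30,-162
[... 1009 characters left out ...]
14,72| -109,9,70| -115,1,68| -87,-114,4| -95,-120,2|
212 -27,-82,3| -36,-85,3| -81,10,59| -93,17,65| -103,18,68| -110,12,66| -117,5,63| -91,-102,4| -100,-106,3|
214 -40,-46,16| -49,-51,16| -80,8,52| -93,18,59| -102,17,60| -110,14,60| -116,3,56| -94,-94,1| -104,-95,2|
216 -45,-35,16| -53,-40,15| -82,12,47| -92,14,50| -103,20,55| -109,10,51| -116,1,48| -99,-78,3| -108,-82,3|
218 -48,-26,14| -56,-31,13| -66,-30,15| -92,14,44| -103,19,48| -110,11,45| -92,-68,-0| -102,-68,2| -112,-68,3|
220 -53,-13,15| -60,-19,13| -69,-21,13| -72,-41,3| -80,-47,1| -89,-48,3| -97,-54,1| -107,-54,2| -115,-58,2|
222 -58,1,16| -66,-4,15| -72,-14,11| -75,-33,1| -83,-37,1| -94,-35,3| -102,-40,2| -110,-45,1| -119,-46,2|
```

View pics/c10.png

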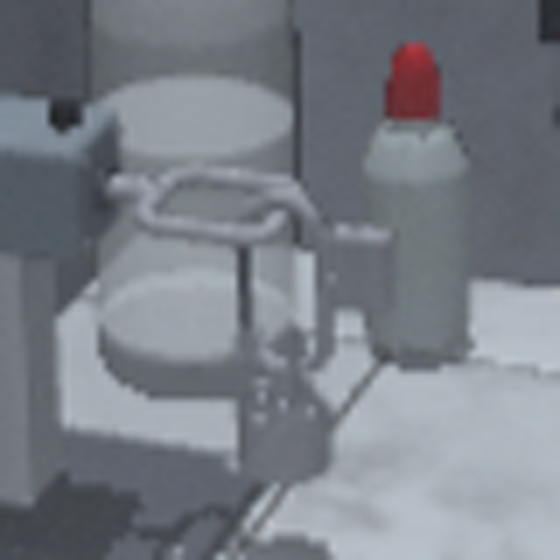

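View pics/w8.png

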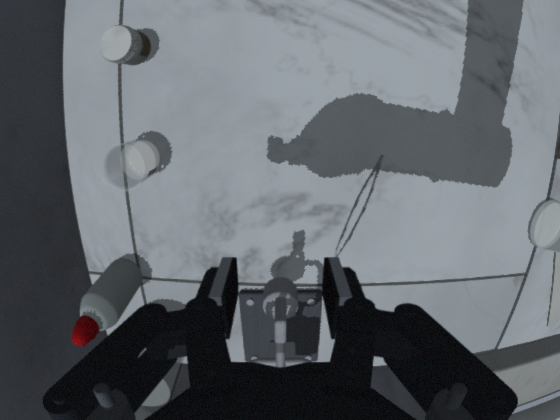

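```bash
python3 -c "
from rig import order
print(order.close_job())"
```

```text
the job is handed in; nothing more can be done
None
```

I hung the test weight on the ring's front bar and handed the job in after about 18 s of the 58 s allowed. The hand-in reports no verdict, so the result rests on my own last checks.

**What I did:**
- I found the weight (yaw about −9°) and the ring's bar in the camera depth. The bar was 78 mm before the stem mouth, and touch agreed to about 1 mm.
- I gripped the plate and lifted the weight with the gate shut.
- I pressed the gate on the bar until the bar was about 2–3 mm ahead of the weight's axis, then lowered until the bar was inside the hook. The wrist force from pressing on the ring read at most about 6 N.
- I moved the hook forward to centre the bar under its top and lowered until the ring carried the load. Then I opened the fingers and backed away up and to the rear.

**Last checks, about 1 s after backing off:**

| Check | Reading | Required |
|---|---|---|
| Underside height | about 42 mm | 36 to 50 mm |
| Before the stand's origin | about 97 mm | 60 to 170 mm |
| Off the stand's middle plane | about 2 mm | within 22 mm |
| Gate | straight and shut behind the bar | end within 3.5 mm |
| Tilt | looks upright in the picture | under 0.2 rad |
| Motion | no visible change between two pictures | under 30 mm/s |
| Wrist force | near zero, fingers clear | fingers off |

I judged the gate, tilt and stillness from the scene pictures rather than measuring them exactly. I saw no bystander disturbed in the last views, but I did not measure their positions again. No check failed or disagreed.

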